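Hang the fry basket on the sprung hook

ROBOT

A 7-joint arm with a two-finger parallel gripper is mounted at the origin on the work surface. World frame = base frame: x ahead of the robot, y to its left, z up, the work surface at z = 0. Lengths are in mm, angles in rad, forces in N, time in s.
With the tool pointing down it reaches from about 400 to 875 mm from the base axis. Payload 4.4 kg.
Tool frame: the origin (TCP) lies at the very end of the fingers, on their centre line; the grasp point (between the pads) lies 19 mm behind it; z points along the fingers, y is the line along which they close (so a half turn about z gives the same grasp; the last joint's range is limited). The gripper opens to 85 mm and grips with 20 to 120 N. Pads are 22 mm wide; open, the fingers measure 114 mm over their backs; the gripper's body (76 mm by 85 mm) begins 54 mm behind the grasp point. The pads swing forward as they close: fully open they stand 13 mm farther back than shut.
Start: joints at [1.207, 0.628, 0.038, 1.517, -0.027, 0.996, -0.02], TCP at [190.749, -621.396, 231.313] pointing down, gripper open.
Joint ranges: [-3.06, 3.06], [-0.37, 2.12], [-1.25, 1.32], [0.18, 2.47], [-1.1, 4.24], [0.23, 1.98], [-2.94, 2.94]. Speed limits (rad/s): [2.57, 2.57, 3.14, 3.14, 3.14, 3.14, 3.14].

INTERFACE

Orientations are given as [roll, pitch, yaw] about the fixed x, y, z axes, in that order (R = Rz(yaw) Ry(pitch) Rx(roll)).
In Python, from cell import monitor, viewer, workorder gives the robot as it stands.
- The arm moves only by the tool arm_command, never from a script. Its argument "series" is one flat list of numbers, 5 for each row, row after row: the opening in per cent of the stroke, from 0 (shut) to 100 (fully open), then the shift along the tool's x, y, z in cm, then the turn about the tool's z in degrees. In form: [claw, x, y, z, roll, claw, x, y, z, roll, ...]. A call has exactly 5 rows; each row is the pose to reach, as a shift and turn from the pose commanded when the call began, along the tool's axes at that moment; what a row does not reach only later rows make up. A row lasts 1/12 s, in which the tool goes at most 41.7 mm and 7.16 degrees, less where a joint would pass 70% of its speed; a pose out of reach is approached as far as the arm can. A call with a gripper value outside its range is refused whole. The fingers move at their own pace and stop on an object; the grip force is fixed at half the most. Time passes only in rows, so rows that repeat a pose let the fingers close, or fill a call up. It gives the time, the measured TCP pose, the force, the opening and the grip force at its end, in the units of the state.
- monitor.read_state(): the state, without advancing time (a new reading comes with each control period).
- viewer.get_image(name): name is "scene" or "top"; returns (picture, depth): 400x640x3 uint8, red, green, blue; 400x640 float32, mm along the optical axis (not along the pixel's ray), 0 where there is no reading.
- viewer.camera_model(name): a dict with "mtx" (3x3 intrinsics, pixels), "R" (3x3) and "t" (3): a world point X has camera coordinates R X + t. Camera axes: x right, y down, z forward; pixel columns grow to the right and rows downward; lengths in mm; the calibration is good to about 2 mm. A picture is of the moment at which its call begins. camera_model takes no time and is no camera call.
- workorder.finish_job(): hands the job in; it is judged then, once.
The state is a dict: "clock": time; "qpos": joint angles; "qd": joint speeds; "tau": joint torques, N m; "eef_pos": TCP position; "tool_rot": TCP orientation; "force": force on the tool from outside, world axes, zero at the start; "torque": the same for the moment, N m; "width": finger opening in mm; "gripper_force": force on a finger pad.
Only numpy, scipy, OpenCV 4.12 (cv2) and the standard library are available. Lean on these libraries where they do the work, as an engineer would, in place of code of your own. Each camera call takes 0.05 s, during which the arm holds its last target. There are 200 camera calls.

TASK

Take the sprung hook by its grip, pull it down beside the basket's handle, bring it in under the handle until the handle is caught in the bowl of the hook (not perched on its point), then ease it up so that the basket hangs fully raised above its tray, and let go. Do not handle the basket itself, do not tip or force it in its tray while hooking, never let the hook snap back up, and leave the other things on the counter alone.

Things in the scene. Friction and masses are not known exactly. Their poses are not given: they have to be found in the camera images.
- trolley (a joint): place of the hanger trolley along the frame's two level rails, m, -0.15 to 0.15, growing towards the frame's +y; rolls freely (about 0.6 N) and carries the mast, sprung arm and hook
- lift (a joint): how far the sprung arm with the hook is pulled down its mast, m: 0 = fully retracted (up), 0.118 = bottom stop. The spring pulls up with about 12 N at the top and 14 N at the bottom, plus 4 N for each 0.1 m/s of downward speed; let go empty it snaps up
- frame: steel hanger frame fixed on the counter: posts 360 mm tall at its x = +150 mm, y = +-260 mm, joined by two level rails along its y. Origin on the counter under the line along which the hook travels, half-way along: hook, arm and grip always lie at its x = 0 and y = trolley. The mast with the arm's collar stands at its x = 100 to 165 mm, up to 410 mm high
- grip (a point): centre of the upright black grip block, 24 x 24 mm with sides along the frame's x and y, on the sprung steel arm, straight above the hook. Its top is 21 mm above this point, the arm's upper face 21 mm below it. The arm (16 mm wide) runs from it to the mast at +x. 287.5 mm above the counter when fully retracted; moves only up and down (lift) and along the frame's y (trolley)
- hook: flat steel hook, 12 mm thick along x, rigid under the arm. Origin at the lowest point of its V-shaped bowl, 85 mm straight below the grip, 202.5 mm above the counter when retracted; axes parallel to the frame's. Shank on the +y side, inner face 6 mm and outer face 14 mm from the origin. Metal reaches 10 mm below the origin
- tray: fixed square tray, 164 x 164 x 18 mm, inner floor 5 mm above the counter, origin under its centre; the basket stands in it with 2 mm play on each side. Its axes lie within 0.1 rad of the frame's, its centre within 6 mm of the line along which the hook travels
- basket: open empty dark steel fry basket, about 0.8 kg, 150 x 150 mm, 55 mm tall. Origin at the centre of its underside, axes as the tray's. Its handle is a bail of 6 mm steel wire that spans it along x, turning on pivots at y = 0; the middle 36 mm of the wire is level. Pushed sideways at the wire with about 4 N it starts to tip. It hangs askew by up to 0.35 rad, which is fine
- cup: white cup, 66 mm across, 55 mm tall, about 130 mm from the tray's centre on its +y side; origin under its centre; to be left alone
- spoon: spoon with a wooden handle, 150 mm long, lying between robot and tray; to be left alone
- canister: white canister with a wooden lid, 84 mm across, about 130 mm tall; to be left alone
- bowl: white bowl, 120 mm across, 45 mm tall; to be left alone
- point (a point): top of the hook's upturned point, on the hook's -y side: 14 mm above the bowl's bottom and 6 to 13 mm to -y of it (this point is 9.5 mm to -y). So the hook is open towards -y above the point: it has to come to the handle from the handle's +y side, moving towards -y, with the point passing under the wire
- pivot (a point): mid-point between the bail's two pivots, 50 mm above the basket's origin. The middle wire is 75 mm from it. The pivots are stiff and the bail stands up to 0.37 rad over to either side, so the wire's middle lies anywhere within 27 mm of y = 0 of the basket, 70 to 75 mm above this point. The lean is not given: it must be seen or felt; the bail does not yield to light pushes
Mind the look-alikes: they are no part of the job. Of the things that look like the basket, the largest one is meant.

How it is judged (in metres and radians):
On the way, in this order (a step that is already met when the one before it is completed fails the run):
1. the hook is pulled down well below the height of the handle (value of joint lift above 0.085 m), for 0.2 s.
2. the hook carries the basket, lifted clear off its tray (contact force between hook and basket above 4 N and height (world z) of basket above 0.03 m), for 0.2 s.
At the end, for the whole second after the job is handed in: the basket hangs still (under 0.06 m/s) by its bail in the bowl of the hook, not on its point (origins 114.5 to 128 mm apart, hook bearing over 4 N), underside over 50 mm above the counter, tilted less than 0.45 rad, with the sprung arm within 15 mm of its top (value of joint lift below 0.015 m and contact force between hook and basket above 4 N and height (world z) of basket above 0.05 m and distance between hook and basket between 0.1145 and 0.128 m and angle between basket's own z axis and vertical below 0.45 rad and linear speed of basket below 0.06 m/s); the robot touches nothing.
It fails at once if the basket is tipped by more than 0.04 rad in its tray while the hook is still below the handle (value of joint lift above 0.088 m and angle between basket's own z axis and vertical above 0.04 rad).
It fails at once if the hook presses on the basket or its handle with more than 16 N (contact force between hook and basket above 16 N).
It fails at once if the hook is let snap up (faster than 0.25 m/s) (velocity of joint lift below -0.25 m/s).
It fails at once if the fingers handle the basket (contact force between the fingers and basket above 1 N).
It fails at once if a bystander is moved by more than 25 mm (distance of any of cup, spoon, canister, bowl from where it was at the start of the episode above 0.025 m).
It also fails if it takes over 72 s, if anything falls off the work surface, if the arm or the gripper's body presses on something with over 40 N, if the wrist force passes 120 N, or if a joint passes its speed limit or range.

## Working session

There is one attempt and no reset: what is moved stays moved. The work goes in short steps, Python scripts to look and compute and a tool call to move; the robot and the scene stay as the last step left them, time stands still between calls to the robot, and variables do not carry over. Pictures are saved under pics/ and viewed, at most 10 in all, crops included, and the job is handed in when it is done.

Besides the shell and the picture viewer there is one more tool, called after "Request:" by a JSON object that holds its "fn" and its "kwargs". arm_command: Moves the arm, as the interface text tells. Its arguments: {"type":"object","properties":{"series":{"type":"array","items":{"type":"number"}}},"required":["series"]}

```bash
mkdir -p pics; cat > h.py <<'E'
import numpy as np,cv2
from cell import monitor,viewer,workorder
def grab(n):
    im,d=viewer.get_image(n); np.savez('/tmp/%s.npz'%n,im=im,d=d); return im,d
def save(n,im): cv2.imwrite('pics/'+n,im[:,:,::-1])
def load(n):
    z=np.load('/tmp/%s.npz'%n); return z['im'],z['d']
def ray(n,u,v):
    c=viewer.camera_model(n);R=np.array(c['R']);t=np.array(c['t']).ravel();K=np.array(c['mtx'])
    return -R.T@t, R.T@np.linalg.solve(K,[u,v,1.])
def pz(n,u,v,z):
    o,d=ray(n,u,v); return o+d*(z-o[2])/d[2]
def pd(n,u,v,D): 
    o,d=ray(n,u,v); return o+d*D[int(round(v)),int(round(u))]
def cloud(n,D):
    c=viewer.camera_model(n);R=np.array(c['R']);t=np.array(c['t']).ravel();K=np.array(c['mtx'])
    v,u=np.mgrid[:400,:640]; P=np.stack([u,v,np.ones_like(u)],-1)@np.linalg.inv(K).T*D[...,None]
    return (P-t)@R
def proj(n,X):
    c=viewer.camera_model(n);p=np.array(c['mtx'])@(np.array(c['R'])@np.array(X,float)+np.array(c['t']).ravel());return p[:2]/p[2]
E
python3 - <<'E'
from h import *
for n in('scene','top'):
    im,d=grab(n); save(n+'0.png',im); print(n,ray(n,320,200),viewer.camera_model(n)['mtx'])
print(monitor.read_state())
E
```

```text
scene (array([ 427.56948999,  563.02182085, 1236.03533208]), array([ 0.15666613, -0.48123505, -0.86248338])) [[434.17536511   0.         320.6533032 ]
 [  0.         434.17536511 201.12952362]
 [  0.           0.           1.        ]]
top (array([ 517.87476082,  -24.77049878, 1789.79375265]), array([ 0.05522435,  0.01574438, -0.9983975 ])) [[457.39841092   0.         321.58410095]
 [  0.         457.39841092 204.17160217]
 [  0.           0.           1.        ]]
{'clock': 0.1, 'qpos': array([ 1.20717658,  0.6292571 ,  0.03847724,  1.51822862, -0.02701017,
        0.99631196, -0.01997094]), 'qd': array([ 0.00129857, -0.00057351, -0.00056815, -0.00372324, -0.00153713,
       -0.00082939, -0.00050147]), 'tau': array([ 2.11051694e-03, -5.64539337e+01,  1.23012576e+00, -1.93976730e+01,
        1.12891750e-02,  5.40955109e-03,  2.78834619e-05]), 'eef_pos': array([ 190.58933824, -620.86276721,  230.4919935 ]), 'tool_rot': array([-3.13990668e+00,  2.68856322e-05,  2.97817914e-01]), 'force': array([ 0.26717426, -0.2353976 ,  0.29893357]), 'torque': array([-0.02375136, -0.00585044, -0.01896373]), 'gripper_force': 0.0, 'width': 85.47186147596317}
```

View pics/scene0.png

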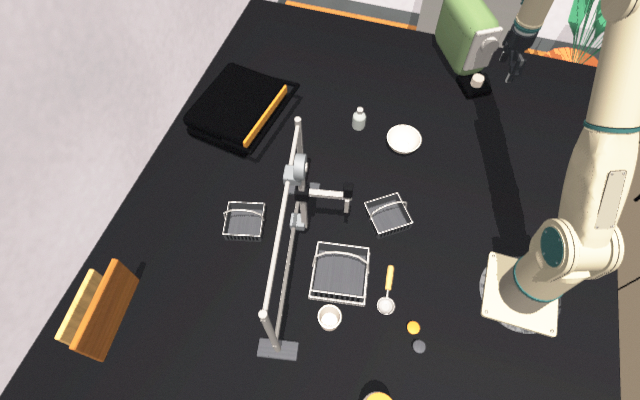

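View pics/top0.png

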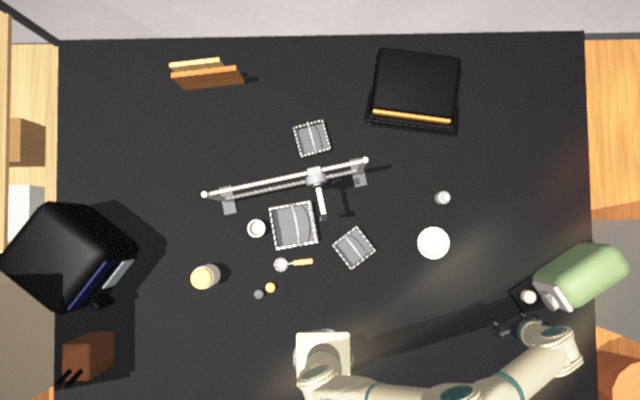

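The scene shows the rails, with the arm and grip at scene (347,190) / top (321,215). The large basket is at scene (340,272) / top (293,225), and the cup is on its far-left (+y) side. I'll enlarge both views.

```bash
python3 - <<'E'
from h import *
im,d=load('scene'); c=im[140:340,260:440]; save('s1.png',cv2.resize(c,None,fx=3,fy=3,interpolation=cv2.INTER_CUBIC))
im2,d2=load('top'); c=im2[150:270,195:385]; save('t1.png',cv2.resize(c,None,fx=4,fy=4,interpolation=cv2.INTER_CUBIC))
P=cloud('scene',d);P2=cloud('top',d2)
# top view: high points
print('rail ends top',[pz('top',u,v,360).round(0) for u,v in((205,194),(365,159))])
m=(P[...,2]>270)&(P[...,2]<330)&(P[...,0]>350)&(P[...,0]<600)&(abs(P[...,1])<250)
v,u=np.nonzero(m)
for a in zip(u[::8],v[::8],P[m][::8].round(0).astype(int).tolist()):print(*a)
E
```

```text
rail ends top [array([621., 359., 360.]), array([ 724., -145.,  360.])]
344 183 [553, -21, 307]
352 183 [534, -27, 307]
351 184 [535, -22, 310]
351 185 [534, -19, 311]
350 186 [536, -16, 310]
349 187 [538, -12, 310]
347 188 [542, -8, 309]
346 189 [543, -5, 308]
344 190 [547, 0, 310]
352 190 [528, -5, 310]
350 191 [533, -4, 305]
348 192 [537, -3, 300]
346 193 [542, 0, 297]
343 194 [549, -2, 286]
351 194 [529, -4, 292]
350 195 [531, -4, 286]
349 196 [534, -3, 281]
348 197 [536, -4, 273]
```

View pics/s1.png

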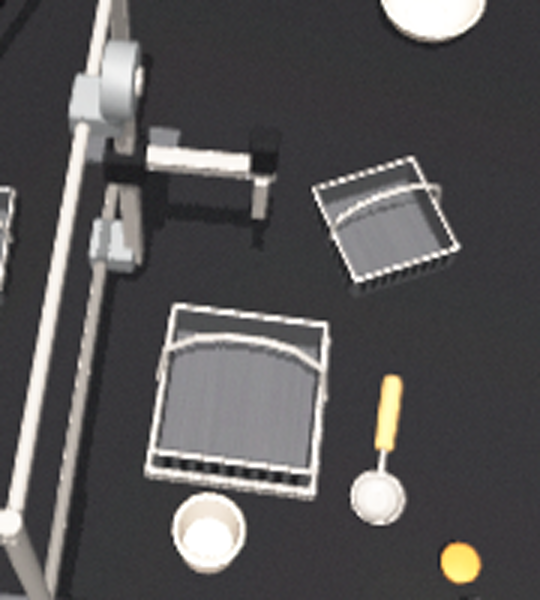

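View pics/t1.png

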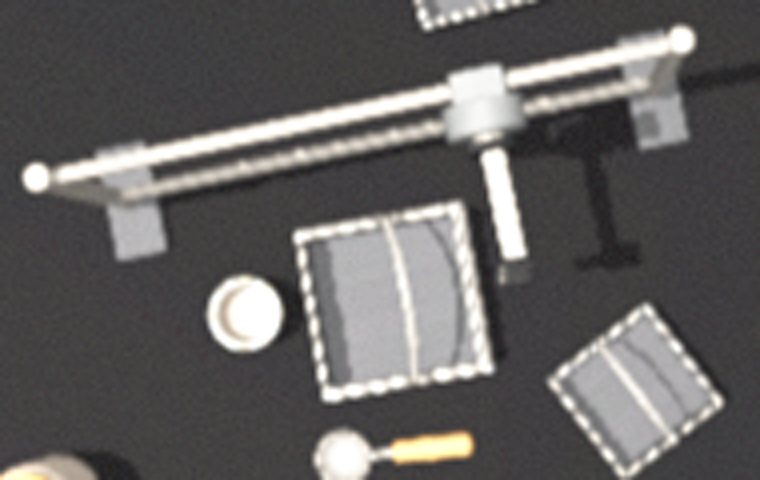

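```bash
python3 - <<'E'
from h import *
im,d=load('scene');im2,d2=load('top')
T=lambda x,y:((x+.5)/4+195-.5,(y+.5)/4+150-.5); S=lambda x,y:((x+.5)/3+260-.5,(y+.5)/3+140-.5)
a,b=[pz('top',*T(*p),362)for p in((36,178),(681,40))]
ey=(a-b)/np.linalg.norm(a-b);ex=np.array([ey[1],-ey[0],0]);O=(a+b)/2-150*ex;O[2]=0
print('len',np.linalg.norm(a-b),'yaw',np.arctan2(ex[1],ex[0]),'O',O)
F=lambda X:np.array([(X-O)@ex,(X-O)@ey,X[2]]).round(1)
g=pz('top',*T(516,270),308);print('grip top',g,F(g)); g=pz('scene',*S(265,143),308);print('grip scene?',g,F(g))
cs=[pz('top',*T(*p),60)for p in((298,236),(462,205),(490,370),(327,397))]
c=np.mean(cs,0);print('corners',[F(x).tolist() for x in cs],'c',c,F(c),[np.linalg.norm(cs[i]-cs[i-1]).round(0) for i in range(4)])
cs=[pz('scene',*S(*p),60)for p in((176,308),(327,323),(312,492),(148,472))]
c=np.mean(cs,0);print('sc corners',[F(x).tolist() for x in cs],'c',c,F(c))
for p in((393,240),(397,268),(402,300),(406,325),(411,355)): print('wire top',[F(pz('top',*T(*p),z)).tolist() for z in(125,130)])
for p in((205,338),(243,337),(275,343)):print('wire sc',[F(pz('scene',*S(*p),z)).tolist() for z in(125,130)])
P=cloud('scene',d);m=(P[...,2]>85)&(P[...,2]<150);v,u=np.nonzero(m)
for U,V in zip(u,v):
    q=F(P[V,U])
    if abs(q[0])<85 and -40<q[1]<160: print(U,V,q)
E
```

```text
len 517.4113762564401 yaw 0.19686976823257668 O [523.93560219  79.74883446   0.        ]
grip top [544.12945703 -12.41496773 308.        ] [  1.8 -94.3 308. ]
grip scene? [539.99455445 -11.22550056 308.        ] [ -2.  -92.4 308. ]
corners [[81.1, 102.1, 60.0], [77.4, -56.0, 60.0], [-80.6, -49.5, 60.0], [-73.4, 106.2, 60.0]] c [520.00305291 105.1888486   60.        ] [ 1.1 25.7 60. ] [np.float64(155.0), np.float64(158.0), np.float64(158.0), np.float64(156.0)]
sc corners [[70.1, -47.0, 60.0], [-79.4, -46.9, 60.0], [-74.8, 123.7, 60.0], [77.2, 121.3, 60.0]] c [514.82854352 116.4586218   60.        ] [-1.8 37.8 60. ]
wire top [[55.4, 10.4, 125.0], [55.1, 10.1, 130.0]]
wire top [[29.7, 12.1, 125.0], [29.5, 11.8, 130.0]]
wire top [[0.2, 13.7, 125.0], [0.2, 13.3, 130.0]]
wire top [[-22.7, 14.8, 125.0], [-22.8, 14.4, 130.0]]
wire top [[-50.3, 15.9, 125.0], [-50.3, 15.6, 130.0]]
wire sc [[36.2, 10.1, 125.0], [36.0, 12.3, 130.0]]
wire sc [[1.3, 5.4, 125.0], [1.3, 7.6, 130.0]]
wire sc [[-28.5, 8.2, 125.0], [-28.4, 10.3, 130.0]]
324 252 [ 47.4   9.3 122.5]
325 252 [ 44.5  10.4 125.9]
326 252 [ 
[... 3007 characters left out ...]

361 259 [-56.5  15.5 114.2]
362 259 [-59.3  15.  113.6]
361 260 [-56.9  17.4 111.6]
362 260 [-59.5  17.9 113.5]
363 260 [-62.4  16.6 111.1]
364 260 [-65.3  15.3 108.7]
362 261 [-59.9  19.4 109.9]
363 261 [-62.5  20.4 113.1]
364 261 [-65.5  17.9 107.9]
365 261 [-68.2  18.1 109.1]
364 262 [-65.5  22.2 111.1]
365 262 [-68.6  19.6 105.6]
366 262 [-71.3  19.6 106.2]
367 262 [-74.2  18.7 104.8]
365 263 [-68.9  21.7 103.3]
366 263 [-71.7  21.2 103. ]
367 263 [-74.5  20.8 102.7]
368 263 [-77.5  18.9  98.9]
366 264 [-72.5  20.2  93.4]
367 264 [-75.   21.7  97.8]
368 264 [-77.8  21.3  97.6]
367 265 [-75.3  23.9  95.7]
368 265 [-78.2  23.   94.4]
367 266 [-75.9  24.2  89.2]
368 266 [-78.7  23.6  88.5]
```

The large basket stands in line with the hook. The wire is at frame y≈+12 and z≈128, and the grip at y≈-93, so I'll go above the grip.

Request:
{"fn": "arm_command", "kwargs": {"series": [100, 1, -1, -2.8, 0, 100, 3, -2.8, -5.6, 0, 100, 5.3, -4.8, -8.4, 0, 100, 7.8, -7.2, -11.2, 0, 100, 10.3, -9.6, -14, 0]}}

```text
clock: 0.52
eef_pos: [259.2, -501.8, 368.4]
tool_rot: [-3.141, 0.0, 0.297]
force: [2.1, -0.8, 0.2]
width: 85.4
gripper_force: 0.0
```

Request:
{"fn": "arm_command", "kwargs": {"series": [100, 2.06, -1.92, 0, 0, 100, 4.12, -3.84, 0, 0, 100, 6.2, -5.8, 0, 0, 100, 8.2, -7.7, 0, 0, 100, 10.3, -9.6, 0, 0]}}

```text
clock: 0.93
eef_pos: [329.3, -379.9, 367.5]
tool_rot: [-3.141, 0.0, 0.298]
force: [0.4, 0.1, -0.7]
width: 85.5
gripper_force: 0.0
```

Request:
{"fn": "arm_command", "kwargs": {"series": [100, 2.06, -1.92, 0, 0, 100, 4.12, -3.84, 0, 0, 100, 6.2, -5.8, 0, 0, 100, 8.2, -7.7, 0, 0, 100, 10.3, -9.6, 0, 0]}}

```text
clock: 1.35
eef_pos: [399.5, -258.0, 367.5]
tool_rot: [-3.141, 0.001, 0.298]
force: [0.3, -0.1, -0.5]
width: 85.5
gripper_force: 0.0
```

Request:
{"fn": "arm_command", "kwargs": {"series": [100, 2.06, -1.92, 0, 0, 100, 4.12, -3.84, 0, 0, 100, 6.2, -5.8, 0, 0, 100, 8.2, -7.7, 0, 0, 100, 10.3, -9.6, 0, 0]}}

```text
clock: 1.77
eef_pos: [469.8, -136.1, 367.5]
tool_rot: [-3.141, 0.001, 0.298]
force: [0.2, -1.2, -0.3]
width: 85.2
gripper_force: 0.0
```

Request:
{"fn": "arm_command", "kwargs": {"series": [100, 2.1, -1.9, 0, 1.5, 100, 4.2, -3.8, 0, 3, 100, 6.3, -5.7, 0, 4.5, 100, 8.4, -7.6, 0, 5.8, 100, 10.4, -9.6, 0, 5.8]}}

```text
clock: 2.18
eef_pos: [541.4, -14.0, 367.3]
tool_rot: [3.141, 0.001, 0.195]
force: [0.1, -0.4, -0.7]
width: 85.3
gripper_force: 0.0
```

Request:
{"fn": "arm_command", "kwargs": {"series": [100, 0, 0, 0, 0, 100, 0, 0, 0, 0, 100, 0, 0, 0, 0, 100, 0, 0, 0, 0, 100, 0, 0, 0, 0]}}

```text
clock: 2.6
eef_pos: [540.6, -16.5, 367.7]
tool_rot: [3.141, 0.0, 0.194]
force: [0.3, -0.7, -0.2]
width: 85.6
gripper_force: 0.0
```

```bash
python3 - <<'E'
from h import *
im,d=grab('scene'); c=im[80:320,260:460]; save('s2.png',cv2.resize(c,None,fx=2.5,fy=2.5,interpolation=cv2.INTER_CUBIC))
s=monitor.read_state();print(s['eef_pos'],s['qpos'],s['force'],s['tool_rot'])
P=cloud('scene',d);m=(P[...,2]>304)&(P[...,2]<312)&(abs(P[...,0]-540)<30)&(abs(P[...,1]+12)<25);print(P[m].mean(0),P[m].min(0),P[m].max(0),m.sum())
E
```

```text
[540.64101442 -16.33599798 367.78107206] [ 0.12011267  0.346175   -0.20166469  1.61659803  0.07393651  1.18637408
 -1.47398613] [-1.04371212 -0.31281757 -0.56085535] [3.14109481e+00 1.82153166e-04 1.94472938e-01]
[539.73935312  -6.96952147 307.92468175] [527.80447415 -15.61478321 304.15037033] [5.51726660e+02 2.59793858e-01 3.11331396e+02] 47
```

View pics/s2.png

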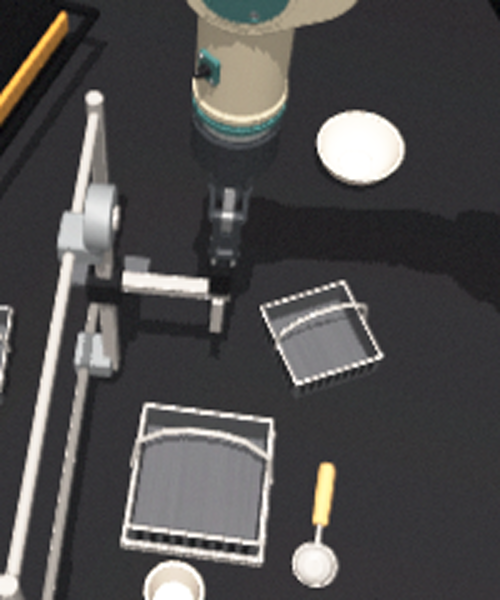

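The gripper is right above the black grip at crop (220,265) and aligned with it. I'll descend over the grip and close.

Request:
{"fn": "arm_command", "kwargs": {"series": [100, 0.1, -0.4, 2, 0, 100, 0.1, -0.4, 4, 0, 100, 0.1, -0.4, 6, 0, 100, 0.1, -0.4, 8, 0, 100, 0.1, -0.4, 9.7, 0]}}

```text
clock: 3.07
eef_pos: [540.7, -11.9, 269.7]
tool_rot: [3.141, 0.001, 0.195]
force: [0.4, -0.4, -0.4]
width: 85.6
gripper_force: 0.0
```

Request:
{"fn": "arm_command", "kwargs": {"series": [60, 0, 0, 0, 0, 40, 0, 0, 0, 0, 30, 0, 0, 0, 0, 20, 0, 0, 0, 0, 10, 0, 0, 0, 0]}}

```text
clock: 3.48
eef_pos: [542.1, -11.3, 272.0]
tool_rot: [3.141, -0.003, 0.196]
force: [2.0, -0.4, 0.5]
width: 25.3
gripper_force: 0.0
```

Request:
{"fn": "arm_command", "kwargs": {"series": [0, 0, 0, 0, 0, 0, 0, 0, 0, 0, 0, 0, 0, 0, 0, 0, 0, 0, 0, 0, 0, 0, 0, 0, 0]}}

```text
clock: 3.9
eef_pos: [542.0, -11.1, 272.1]
tool_rot: [3.141, -0.003, 0.196]
force: [-1.2, -0.5, 5.7]
width: 23.4
gripper_force: 60.4
```

Gripped: 23.4 mm opening at 60 N. I'll roll the trolley to the handle's +y side while it is still up.

Request:
{"fn": "arm_command", "kwargs": {"series": [0, 0, -0.8, 0, 0, 0, 0, -2, 0, 0, 0, 0, -3.5, 0, 0, 0, 0, -5.2, 0, 0, 0, 0, -7, 0, 0]}}

```text
clock: 4.32
eef_pos: [528.3, 57.6, 272.1]
tool_rot: [3.14, -0.003, 0.196]
force: [-0.2, -1.1, 7.2]
width: 23.1
gripper_force: 60.5
```

Request:
{"fn": "arm_command", "kwargs": {"series": [0, 0, -1.8, 0, 0, 0, 0, -3.5, 0, 0, 0, 0, -5, 0, 0, 0, 0, -6, 0, 0, 0, 0, -6.5, 0, 0]}}

```text
clock: 4.73
eef_pos: [515.1, 123.5, 272.1]
tool_rot: [-3.141, -0.003, 0.198]
force: [-0.8, -0.4, 7.4]
width: 23.5
gripper_force: 60.6
```

Request:
{"fn": "arm_command", "kwargs": {"series": [0, 0, 0, 0, 0, 0, 0, 0, 0, 0, 0, 0, 0, 0, 0, 0, 0, 0, 0, 0, 0, 0, 0, 0, 0]}}

```text
clock: 5.15
eef_pos: [515.4, 122.1, 272.1]
tool_rot: [-3.141, -0.002, 0.197]
force: [-2.1, 0.1, 6.3]
width: 23.5
gripper_force: 60.6
```

```bash
python3 - <<'E'
from h import *
im2,d2=grab('top');im,d=grab('scene'); c=im[140:340,260:440]; save('s3.png',cv2.resize(c,None,fx=3,fy=3,interpolation=cv2.INTER_CUBIC))
s=monitor.read_state();print(s['eef_pos'],s['force'],s['tool_rot'],s['width'])
E
```

```text
[515.41114164 122.05067862 272.1011379 ] [-1.14973297 -1.04758138  6.99538407] [-3.14123750e+00 -2.36153390e-03  1.96884676e-01] 23.031229220386564
```

View pics/s3.png

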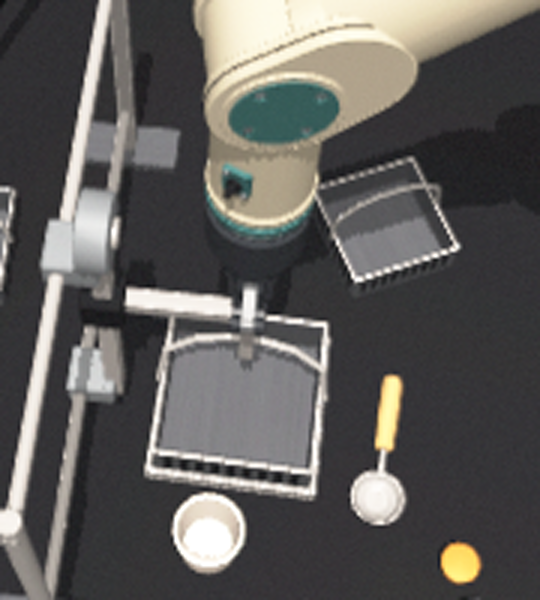

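The grip is firmly held and the shank hangs to the +y side of the wire. Now I'll pull it down.

Request:
{"fn": "arm_command", "kwargs": {"series": [0, 0, 0, 0.5, 0, 0, 0, 0, 1.2, 0, 0, 0, 0, 2, 0, 0, 0, 0, 2.8, 0, 0, 0, 0, 3.6, 0]}}

```text
clock: 5.67
eef_pos: [515.5, 122.0, 237.1]
tool_rot: [-3.141, -0.003, 0.197]
force: [-4.7, -0.2, 16.4]
width: 23.3
gripper_force: 61.9
```

Request:
{"fn": "arm_command", "kwargs": {"series": [0, 0, 0, 0.8, 0, 0, 0, 0, 1.6, 0, 0, 0, 0, 2.4, 0, 0, 0, 0, 3.2, 0, 0, 0, 0, 4, 0]}}

```text
clock: 6.08
eef_pos: [515.5, 122.1, 197.0]
tool_rot: [-3.141, -0.003, 0.197]
force: [-4.8, -0.7, 17.2]
width: 23.5
gripper_force: 62.1
```

Request:
{"fn": "arm_command", "kwargs": {"series": [0, 0, 0, 0.8, 0, 0, 0, 0, 1.6, 0, 0, 0, 0, 2.4, 0, 0, 0, 0, 3.2, 0, 0, 0, 0, 3.6, 0]}}

```text
clock: 6.5
eef_pos: [515.5, 122.1, 160.4]
tool_rot: [-3.141, -0.002, 0.197]
force: [-4.2, -0.3, 16.3]
width: 23.3
gripper_force: 62.1
```

Request:
{"fn": "arm_command", "kwargs": {"series": [0, 0, 0, 0, 0, 0, 0, 0, 0, 0, 0, 0, 0, 0, 0, 0, 0, 0, 0, 0, 0, 0, 0, 0, 0]}}

```text
clock: 6.92
eef_pos: [515.4, 122.0, 160.7]
tool_rot: [-3.141, -0.002, 0.197]
force: [-2.8, -0.2, 13.9]
width: 23.5
gripper_force: 61.7
```

```bash
python3 - <<'E'
from h import *
im,d=grab('scene'); c=im[180:320,290:400]; save('s4.png',cv2.resize(c,None,fx=4,fy=4,interpolation=cv2.INTER_CUBIC))
s=monitor.read_state();print(s['eef_pos'],s['force'],s['tool_rot'],s['width'])
E
```

```text
[515.45633135 122.05264658 160.68897472] [-2.76059596 -0.22597771 13.09247374] [-3.14140996e+00 -2.28381629e-03  1.96781042e-01] 23.2958308855564
```

View pics/s4.png

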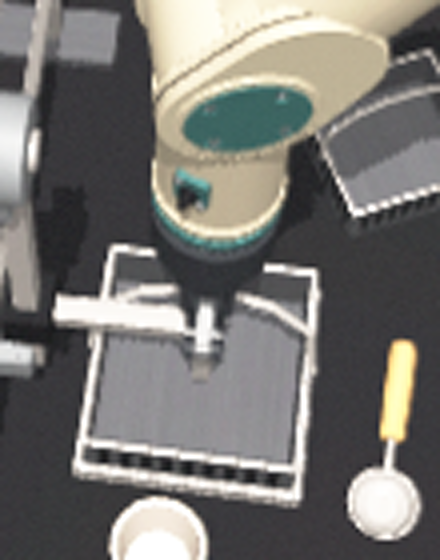

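The hook is down (lift ≈0.111), free of the wire, and its tip is visible at crop (202,370) on the +y side. I'll slide it in under the wire and feel for the shank touching.

Request:
{"fn": "arm_command", "kwargs": {"series": [0, 0, 0.4, 0, 0, 0, 0, 0.9, 0, 0, 0, 0, 1.5, 0, 0, 0, 0, 2.1, 0, 0, 0, 0, 2.6, 0, 0]}}

```text
clock: 7.38
eef_pos: [520.6, 96.2, 160.7]
tool_rot: [3.142, -0.002, 0.197]
force: [-3.3, 0.1, 13.4]
width: 22.8
gripper_force: 61.6
```

Request:
{"fn": "arm_command", "kwargs": {"series": [0, 0, 0, 0, 0, 0, 0, 0, 0, 0, 0, 0, 0, 0, 0, 0, 0.05, 0, 0, 0, 0, 0.1, 0, 0]}}

```text
invalid input at $.series: expected a multiple of 5 numbers
```

Request:
{"fn": "arm_command", "kwargs": {"series": [0, 0, 0.02, 0, 0, 0, 0, 0.04, 0, 0, 0, 0, 0.06, 0, 0, 0, 0, 0.08, 0, 0, 0, 0, 0.1, 0, 0]}}

```text
clock: 7.8
eef_pos: [520.8, 95.3, 160.7]
tool_rot: [3.141, -0.002, 0.197]
force: [-2.7, -0.7, 13.0]
width: 23.1
gripper_force: 61.6
```

Request:
{"fn": "arm_command", "kwargs": {"series": [0, 0, 0.02, 0, 0, 0, 0, 0.04, 0, 0, 0, 0, 0.06, 0, 0, 0, 0, 0.08, 0, 0, 0, 0, 0.1, 0, 0]}}

```text
clock: 8.22
eef_pos: [521.0, 94.5, 160.7]
tool_rot: [3.142, -0.002, 0.197]
force: [-3.1, -0.3, 14.1]
width: 23.2
gripper_force: 61.6
```

Request:
{"fn": "arm_command", "kwargs": {"series": [0, 0, 0.05, 0, 0, 0, 0, 0.1, 0, 0, 0, 0, 0.1, 0, 0, 0, 0, 0.1, 0, 0, 0, 0, 0.1, 0, 0]}}

```text
clock: 8.63
eef_pos: [521.2, 93.4, 160.7]
tool_rot: [3.141, -0.002, 0.197]
force: [-3.0, 0.1, 14.8]
width: 23.5
gripper_force: 61.6
```

Request:
{"fn": "arm_command", "kwargs": {"series": [0, 0, 0.05, 0, 0, 0, 0, 0.1, 0, 0, 0, 0, 0.1, 0, 0, 0, 0, 0.1, 0, 0, 0, 0, 0.1, 0, 0]}}

```text
clock: 9.05
eef_pos: [521.4, 92.4, 160.7]
tool_rot: [3.141, -0.002, 0.197]
force: [-3.7, -1.1, 13.6]
width: 23.6
gripper_force: 61.6
```

Request:
{"fn": "arm_command", "kwargs": {"series": [0, 0, 0.05, 0, 0, 0, 0, 0.1, 0, 0, 0, 0, 0.1, 0, 0, 0, 0, 0.1, 0, 0, 0, 0, 0.1, 0, 0]}}

```text
clock: 9.47
eef_pos: [521.6, 91.5, 160.7]
tool_rot: [3.141, -0.002, 0.197]
force: [-3.2, -0.9, 13.9]
width: 23.7
gripper_force: 61.6
```

```bash
python3 - <<'E'
from h import *
F=[];W=[]
for i in range(8):
    im,d=grab('top' if i%2 else 'scene'); s=monitor.read_state();F.append(s['force'])
print(np.mean(F,0),np.std(F,0),s['eef_pos'])
im,d=load('scene');P=cloud('scene',d)
ex=np.array([.9807,.1956,0]);ey=np.array([-.1956,.9807,0]);O=np.array([523.94,79.75,0])
m=(P[...,2]>85)&(P[...,2]<140);Q=np.stack([(P-O)@ex,(P-O)@ey,P[...,2]],-1)
for lo in range(-70,70,10):
    k=m&(Q[...,0]>lo)&(Q[...,0]<lo+10)&(Q[...,1]>-30)&(Q[...,1]<40)
    if k.sum(): print(lo,np.median(Q[k],0).round(1),k.sum())
E
```

```text
[-3.48044949 -0.27823626 14.14861579] [0.33036443 0.64983981 0.51869545] [521.56266419  91.45111846 160.71163793]
-70 [-65.6  19.3 107.9] 8
-60 [-56.4  15.2 114.3] 11
-50 [-44.8  13.9 121.9] 7
-40 [-34.7  12.  126. ] 10
-30 [-24.7  12.1 128.7] 7
-20 [-17.8   9.8 129.1] 4
-10 [ -4.1  24.9 110. ] 17
0 [  2.3  25.4 110.3] 14
30 [ 34.6  11.9 124.5] 4
40 [ 47.1  11.7 119.3] 6
50 [ 55.3  13.5 115. ] 7
60 [ 64.   14.3 108.4] 9
```

The outer shank face is at y≈25, so the hook is at y≈11 with the wire at y≈10–11 and no contact force yet. I'll bias it 1.5 mm more and rise slowly.

Request:
{"fn": "arm_command", "kwargs": {"series": [0, 0, 0.05, 0, 0, 0, 0, 0.1, 0, 0, 0, 0, 0.15, 0, 0, 0, 0, 0.15, 0, 0, 0, 0, 0.15, 0, 0]}}

```text
clock: 10.28
eef_pos: [521.9, 89.9, 160.7]
tool_rot: [3.141, -0.002, 0.197]
force: [-2.5, -0.4, 14.2]
width: 23.5
gripper_force: 61.6
```

Request:
{"fn": "arm_command", "kwargs": {"series": [0, 0, 0, -0.2, 0, 0, 0, 0, -0.5, 0, 0, 0, 0, -0.8, 0, 0, 0, 0, -1.1, 0, 0, 0, 0, -1.4, 0]}}

```text
clock: 10.7
eef_pos: [521.9, 89.9, 174.7]
tool_rot: [3.141, -0.002, 0.197]
force: [-2.5, -0.9, 11.5]
width: 23.7
gripper_force: 61.5
```

Request:
{"fn": "arm_command", "kwargs": {"series": [0, 0, 0, -0.1, 0, 0, 0, 0, -0.3, 0, 0, 0, 0, -0.5, 0, 0, 0, 0, -0.7, 0, 0, 0, 0, -0.8, 0]}}

```text
clock: 11.12
eef_pos: [521.9, 90.0, 182.8]
tool_rot: [3.141, -0.002, 0.197]
force: [-2.9, -0.6, 13.7]
width: 23.4
gripper_force: 61.5
```

```bash
cat > st.py <<'E'
from h import *
F=[]
for i in range(6):
    im,d=grab('scene'); s=monitor.read_state();F.append(s['force'])
print(np.mean(F,0),s['eef_pos'])
P=cloud('scene',d)
ex=np.array([.9807,.1956,0]);ey=np.array([-.1956,.9807,0]);O=np.array([523.94,79.75,0])
m=(P[...,2]>85)&(P[...,2]<240);Q=np.stack([(P-O)@ex,(P-O)@ey,P[...,2]],-1)
for lo in range(-60,60,10):
    k=m&(Q[...,0]>lo)&(Q[...,0]<lo+10)&(Q[...,1]>-40)&(Q[...,1]<40)
    if k.sum(): print(lo,np.median(Q[k],0).round(1),k.sum())
E
python3 st.py
```

```text
[-3.86374802 -0.88422633 14.12962415] [521.85452374  89.95204232 182.81348772]
-60 [-56.3  16.2 115.1] 11
-50 [-44.8  13.8 121.5] 7
-40 [-34.7  13.  127.5] 10
-30 [-24.6  11.6 128.1] 7
-20 [-13.4  11.3 130.7] 10
-10 [ -4.9  24.  135.6] 28
0 [  4.3  25.8 150.2] 19
10 [ 16.3  12.  175.6] 26
20 [ 25.2  11.6 176.5] 34
30 [ 34.6  11.6 175.3] 37
40 [ 45.   12.6 175.6] 34
50 [ 55.2  11.9 175.5] 36
```

The point is level with the wire and the force is unchanged, so the wire lies inside the mouth. I'll go on up.

Request:
{"fn": "arm_command", "kwargs": {"series": [0, 0, 0, -0.2, 0, 0, 0, 0, -0.4, 0, 0, 0, 0, -0.6, 0, 0, 0, 0, -0.8, 0, 0, 0, 0, -1, 0]}}

```text
clock: 11.83
eef_pos: [521.9, 90.0, 192.7]
tool_rot: [3.141, -0.002, 0.197]
force: [-3.4, -0.3, 11.7]
width: 23.5
gripper_force: 61.5
```

Request:
{"fn": "arm_command", "kwargs": {"series": [0, 0, 0, -0.1, 0, 0, 0, 0, -0.3, 0, 0, 0, 0, -0.5, 0, 0, 0, 0, -0.7, 0, 0, 0, 0, -0.9, 0]}}

```text
clock: 12.25
eef_pos: [521.8, 89.9, 200.3]
tool_rot: [-3.141, -0.002, 0.197]
force: [0.8, 0.2, 3.2]
width: 23.2
gripper_force: 60.1
```

Request:
{"fn": "arm_command", "kwargs": {"series": [0, 0, 0, -0.2, 0, 0, 0, 0, -0.4, 0, 0, 0, 0, -0.6, 0, 0, 0, 0, -0.8, 0, 0, 0, 0, -1, 0]}}

```text
clock: 12.67
eef_pos: [521.8, 89.8, 210.1]
tool_rot: [-3.141, -0.001, 0.197]
force: [0.4, 1.3, 3.9]
width: 23.3
gripper_force: 60.1
```

```bash
python3 st.py
```

```text
[1.35675015 0.21927374 5.70610653] [521.89580199  89.37938019 210.19883372]
-60 [-54.8  12.1 134.5] 7
-50 [-43.5  10.9 140.6] 9
-40 [-35.   10.7 143.7] 6
-30 [-26.4   9.9 144.3] 9
-20 [-15.6   9.2 144.6] 9
-10 [ -4.2  22.9 159.8] 24
0 [  3.   22.5 156.8] 18
10 [ 16.   10.7 202.8] 29
20 [ 24.5  10.9 202.9] 36
30 [ 35.7  11.2 202.2] 38
40 [ 44.7  11.6 202.6] 40
50 [ 54.9  11.  202.3] 34
```

The hook bears about 8 N, and the wire (z≈144) sits in the bowl (z≈141). I'll raise it fully.

Request:
{"fn": "arm_command", "kwargs": {"series": [0, 0, 0, -0.3, 0, 0, 0, 0, -0.7, 0, 0, 0, 0, -1.1, 0, 0, 0, 0, -1.6, 0, 0, 0, 0, -2.1, 0]}}

```text
clock: 13.38
eef_pos: [521.8, 89.5, 231.3]
tool_rot: [3.141, -0.001, 0.196]
force: [4.7, 1.0, 1.9]
width: 23.3
gripper_force: 59.9
```

Request:
{"fn": "arm_command", "kwargs": {"series": [0, 0, 0, -0.5, 0, 0, 0, 0, -1, 0, 0, 0, 0, -1.5, 0, 0, 0, 0, -2, 0, 0, 0, 0, -2.4, 0]}}

```text
clock: 13.8
eef_pos: [521.8, 89.6, 255.5]
tool_rot: [3.142, -0.001, 0.197]
force: [5.7, 0.6, 2.4]
width: 23.3
gripper_force: 59.9
```

Request:
{"fn": "arm_command", "kwargs": {"series": [0, 0, 0, -0.4, 0, 0, 0, 0, -0.8, 0, 0, 0, 0, -1.1, 0, 0, 0, 0, -1.4, 0, 0, 0, 0, -1.5, 0]}}

```text
clock: 14.22
eef_pos: [521.8, 89.7, 270.6]
tool_rot: [3.142, -0.002, 0.197]
force: [5.4, 0.4, 2.8]
width: 23.6
gripper_force: 60.0
```

```bash
python3 st.py; python3 - <<'E'
from h import *
im,d=load('scene'); c=im[140:340,260:440]; save('s5.png',cv2.resize(c,None,fx=3,fy=3,interpolation=cv2.INTER_CUBIC))
E
```

```text
[5.00801488 0.5499363  4.59624252] [521.74415065  89.67317896 270.02557693]
-60 [-54.1 -13.6  89.9] 41
-50 [-45.  -15.2  88.3] 49
-40 [-35.2 -18.5  89.2] 47
-30 [-24.3 -20.1  90. ] 46
-20 [-15.1 -18.1  89.3] 47
-10 [-5.1  0.5 91. ] 51
0 [ 4.4 -7.8 89.3] 53
10 [ 14.6 -22.6  89.5] 45
20 [ 24.9 -17.2  89.5] 47
30 [ 34.7 -19.1  88.2] 49
40 [ 44.8 -16.6  88.2] 43
50 [ 55.3 -18.   89.1] 44
```

View pics/s5.png

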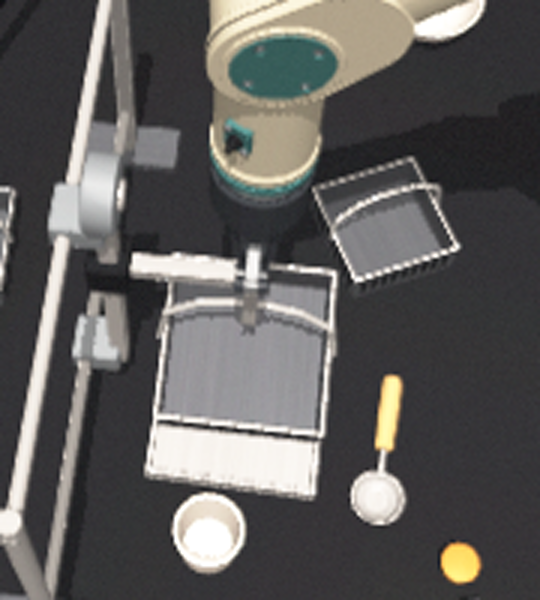

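The basket hangs in the bowl, clear of the tray. I'll ease up the last 2 mm, let it settle, and open.

Request:
{"fn": "arm_command", "kwargs": {"series": [0, 0, 0, -0.05, 0, 0, 0, 0, -0.1, 0, 0, 0, 0, -0.15, 0, 0, 0, 0, -0.2, 0, 0, 0, 0, -0.2, 0]}}

```text
clock: 14.93
eef_pos: [521.8, 89.7, 271.9]
tool_rot: [-3.142, -0.001, 0.197]
force: [5.1, -0.2, 3.9]
width: 23.3
gripper_force: 60.1
```

Request:
{"fn": "arm_command", "kwargs": {"series": [0, 0, 0, 0, 0, 0, 0, 0, 0, 0, 0, 0, 0, 0, 0, 0, 0, 0, 0, 0, 0, 0, 0, 0, 0]}}

```text
clock: 15.35
eef_pos: [521.8, 89.7, 271.9]
tool_rot: [-3.142, -0.001, 0.197]
force: [5.0, 0.6, 4.1]
width: 23.4
gripper_force: 60.1
```

Request:
{"fn": "arm_command", "kwargs": {"series": [28, 0, 0, 0, 0, 35, 0, 0, 0, 0, 50, 0, 0, 0, 0, 70, 0, 0, 0, 0, 100, 0, 0, 0, 0]}}

```text
clock: 15.77
eef_pos: [519.7, 89.4, 270.9]
tool_rot: [-3.142, 0.003, 0.197]
force: [1.1, 0.5, -0.2]
width: 65.1
gripper_force: 0.0
```

Request:
{"fn": "arm_command", "kwargs": {"series": [100, 0, 0, 0, 0, 100, 0, 0, 0, 0, 100, 0, 0, 0, 0, 100, 0, 0, 0, 0, 100, 0, 0, 0, 0]}}

```text
clock: 16.18
eef_pos: [521.1, 89.6, 271.7]
tool_rot: [3.142, 0.0, 0.197]
force: [-0.4, 0.1, 0.3]
width: 85.6
gripper_force: 0.0
```

Request:
{"fn": "arm_command", "kwargs": {"series": [100, 0, 0, -1, 0, 100, 0, 0, -3, 0, 100, 0, 0, -5, 0, 100, 0, 0, -7.5, 0, 100, 0, 0, -10, 0]}}

```text
clock: 16.6
eef_pos: [520.9, 89.6, 373.4]
tool_rot: [-3.142, 0.0, 0.197]
force: [0.3, 0.3, -0.2]
width: 85.2
gripper_force: 0.0
```

Request:
{"fn": "arm_command", "kwargs": {"series": [100, -2, 0, 0, 0, 100, -4, 0, 0, 0, 100, -7, 0, 0, 0, 100, -10, 0, 0, 0, 100, -12, 0, 0, 0]}}

```text
clock: 17.02
eef_pos: [401.0, 65.7, 372.3]
tool_rot: [3.141, 0.001, 0.197]
force: [-1.3, -0.0, 0.0]
width: 85.1
gripper_force: 0.0
```

```bash
python3 - <<'E'
from h import *
import time
for i in range(20): 
    im,d=grab('scene')
    if i in(0,10):im0=im
    if i in (9,19): print(np.abs(im[180:300,290:390].astype(int)-im0[180:300,290:390]).mean())
c=im[140:340,260:440]; save('s6.png',cv2.resize(c,None,fx=3,fy=3,interpolation=cv2.INTER_CUBIC))
P=cloud('scene',d);m=(P[...,2]>300)&(P[...,2]<325)&(abs(P[...,0]-520)<20)&(abs(P[...,1]-90)<25);print(np.median(P[m],0),m.sum());s=monitor.read_state();print(s['force'],s['width'],s['eef_pos'],s['clock'])
E
```

```text
1.5555555555555556
1.4668333333333334
[520.12691058  91.13775949 308.35790542] 98
[ 0.0448234   0.36485408 -0.50553264] 85.44423592892862 [403.51745613  66.15237486 371.69807469] 18.0167
```

View pics/s6.png

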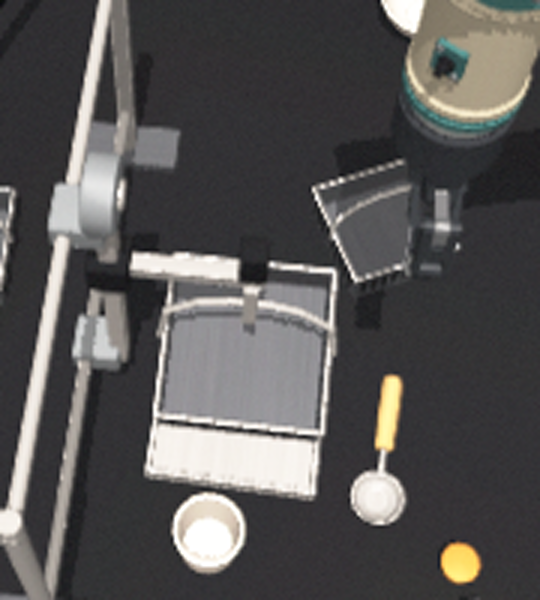

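The basket hangs still from the hook, the grip is fully up (top at 308 mm), and the gripper is clear.

```bash
python3 -c "
from cell import workorder
print(workorder.finish_job())"
```

```text
the job is handed in; nothing more can be done
None
```

The basket hangs still by its handle in the bowl of the hook, fully raised above its tray; the gripper has let go and is clear, and I handed the job in (no verdict was returned).

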